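# Close up a row of spacer blocks in a gluing jig and latch it

## Robot

A 7-joint arm with a two-finger parallel gripper is mounted at the origin on the work surface. World frame = base frame: x ahead of the robot, y to its left, z up, the work surface at z = 0. Lengths are in m, angles in rad, forces in N, time in s.
With the tool pointing down it reaches from about 0.35 to 0.9 m from the base axis. Payload 19.9 kg.
Tool frame: the origin (TCP) lies between the finger pads; the fingertips stand 11 mm ahead of it and the grasp point (between the pads) lies 8 mm behind it; z points along the fingers, y is the line along which they close (so a half turn about z gives the same grasp; the last joint's range is limited). The gripper opens to 85 mm and grips with 20 to 120 N. Pads are 22 mm wide; open, the fingers measure 114 mm over their backs; the gripper's body (76 mm by 85 mm) begins 54 mm behind the grasp point. The pads swing forward as they close: fully open they stand 13 mm farther back than shut.
Start: joints at [1.252, 0.417, -0.01, 1.614, 0.005, 1.111, -0.053], TCP at [0.171, -0.601, 0.242] pointing down, gripper open.
Joint ranges: [-2.81, 2.81], [-0.39, 2.02], [-1.27, 1.25], [0.06, 2.57], [-1.19, 4.33], [0.19, 2], [-2.82, 2.82]. Speed limits (rad/s): [1.89, 1.89, 2.39, 2.39, 3.01, 3.01, 3.01].

## Interface

Orientations are given as a unit quaternion [x, y, z, w].
In Python, from workcell import r gives the robot as it stands. The module is installed in compiled form; this text tells all that it offers.
- The arm moves only by the tool carry_out, never from a script. Its argument "deltas" is a list of rows, each an object with "offset": the shift along the tool's x, y, z in mm, a list of three; "twist": the turn about the tool's z in degrees; "jaw": the closure, from 0 (fully open) to 1 (shut). In form: [{"offset": [x, y, z], "twist": twist, "jaw": jaw}, ...]. A call has 1 to 10 rows; each row is the pose to reach, as a shift and turn from the pose commanded when the call began, along the tool's axes at that moment; what a row does not reach only later rows make up. A row lasts 1/10 s, in which the tool goes at most 50 mm and 8.59 degrees, less where a joint would pass 70% of its speed; a pose out of reach is approached as far as the arm can. A call with a gripper value outside its range is refused whole. The fingers move at their own pace and stop on an object; "newtons" is the grip in N (left out, the last holds). Time passes only in rows, so rows that repeat a pose let the fingers close. It gives the time, the measured TCP pose, the force, the opening and the grip force at its end, in the units of the state.
- r.state(): the state, without advancing time (a new reading comes with each control period).
- r.snapshot(name): name is "side" or "top"; returns a dict with "color" (384x512x3 uint8, red, green, blue), "camera_matrix" (3x3 intrinsics, pixels), "T" (4x4, takes a point from camera to world coordinates). Camera axes: x right, y up, looking along -z (the intrinsics and any distortion apply to the point x, -y, -z); pixel columns grow to the right and rows downward; lengths in m; the calibration is good to about 2 mm. A picture is of the moment at which its call begins. There is no depth.
- r.close_job(): hands the job in; it is judged then, once.
The state is a dict: "time": time; "joint_pos": joint angles; "joint_velocities": joint speeds; "effort": joint torques, N m; "eef_pos": TCP position; "tcp_rot": TCP orientation; "ft_force": force on the tool from outside, world axes, zero at the start; "moment": the same for the moment, N m; "gripper_width": finger opening in m; "grasp_force": force on a finger pad.
Only numpy, scipy, OpenCV 4.12 (cv2) and the standard library are available. Lean on these libraries where they do the work, as an engineer would, in place of code of your own. Each camera call takes 0.05 s, during which the arm holds its last target. There are 200 camera calls.

## Task

In the gluing jig's channel, push the row of four touching wooden spacer blocks as one train along to the blue end stop, until the row sits fully home with no gaps. Then push the red catch round by its peg, all the way across the channel behind the last block, and leave it there. Do everything by pushing: nothing may be lifted or picked up, and the spare block and the other things on the jig and bench stay where they are.

Things in the scene. Friction and masses are not known exactly. Their poses are not given: they have to be found in the camera images.
- jig: fixed gluing jig: white laminate board 18 mm thick, x -85 to 125, y -225 to 215 mm, with a channel along its y axis, 46 mm wide between aluminium lips (-x one 22, +x one 12 mm wide, tops 34 mm above the bench). Origin on the bench under the channel's centre line; channel floor at z 18 mm. x across the channel; y along it, away from the stop (face at y -190 mm) to the open end (y +200 mm); z up
- stop_face (a point): point at the middle of the face of the blue end stop (90 mm across, 30 mm thick, 42 mm above the channel floor), on the channel's centre line, 20 mm above the channel floor; axes as the jig's
- catch_pivot (a point): pivot of the red catch, on top of the lip on the jig's -x side, at x = -36, y = -10 mm in the jig's frame, 41 mm above the bench (mid-height of the arm); axes as the jig's
- catch_peg (a point): point half-way up the catch's upright red push peg (14 mm diameter, top 81 mm above the bench, 35 mm of it standing above the arm), 62 mm from the pivot, near the arm's free end; it moves with the catch
- catch_arm (a joint): red catch: flat level arm 16 mm wide, 36 to 46 mm above the bench, 70 mm from pivot to end. 0 = along the channel, pointing away from the stop; negative = swung outwards, clear; 1.57 rad = fully across, at its limit, 4 mm behind a fully home row. Range -0.8 to 1.571. In the jig frame peg = pivot + 62 mm x (sin, cos of angle). Stiff (1 N at the peg), stays where left
- block1: spacer block of pale wood, one of the four in the row, loose in the channel: 44 mm across it (x), 42 mm along it (y), 40 mm high, about 55 g; origin at the centre of its underside. The order of the four in the row varies; they start touching one another, 50 to 120 mm short of the stop
- block2: spacer block of dark wood, one of the four in the row, loose in the channel: 44 mm across it (x), 42 mm along it (y), 40 mm high, about 55 g; origin at the centre of its underside. The order of the four in the row varies; they start touching one another, 50 to 120 mm short of the stop
- block3: spacer block of mid-brown wood, one of the four in the row, loose in the channel: 44 mm across it (x), 42 mm along it (y), 40 mm high, about 55 g; origin at the centre of its underside. The order of the four in the row varies; they start touching one another, 50 to 120 mm short of the stop
- block4: spacer block of pale wood, one of the four in the row, loose in the channel: 44 mm across it (x), 42 mm along it (y), 40 mm high, about 55 g; origin at the centre of its underside. The order of the four in the row varies; they start touching one another, 50 to 120 mm short of the stop
- spare: bystander: spare dark spacer block, same size, standing on the jig board beside the channel (+x side); not part of the row. Origin at the centre of its underside
- jar: bystander: glass jar with a steel cap, 48 mm diameter, 65 mm high, on the jig board beside the channel (+x side); origin under its centre
- bar: bystander: brass set-up bar 12 x 75 x 12 mm lying on the jig board beside the channel (+x side); origin under its centre
- glue: bystander: yellow glue bottle, 60 mm diameter, 170 mm high, on the bench; origin under its centre
- tape: bystander: yellow tape measure 66 x 34 x 62 mm on the bench between robot and jig; origin under its centre
- driver: bystander: screwdriver about 200 mm long lying on the bench; origin under it, near the middle
- hammer: bystander: wooden-handled hammer about 280 mm long lying on the bench; origin under it, near the middle
Not all that is in view belongs to the job. What is shaped like the block4 but yellow is not meant.

How it is judged:
On the way, in this order (a step that is already met when the one before it is completed fails the run):
1. the row of four blocks has been pushed fully home against the end stop while the catch is still open (y of each of block1, block2, block3, block4 in the frame of jig below -0.039 m and x of block1 in the frame of jig between -0.005 and 0.005 m and height (world z) of block1 between 0.014 and 0.022 m and angle between each of block1, block2, block3, block4's own z axis and vertical below 0.1 rad and x of block2 in the frame of jig between -0.005 and 0.005 m and height (world z) of block2 between 0.014 and 0.022 m and x of block3 in the frame of jig between -0.005 and 0.005 m and height (world z) of block3 between 0.014 and 0.022 m and x of block4 in the frame of jig between -0.005 and 0.005 m and height (world z) of block4 between 0.014 and 0.022 m and value of joint catch_arm below 0.3 rad), for 0.2 s.
2. the catch has been swung fully across the channel behind the row (y of each of block1, block2, block3, block4 in the frame of jig below -0.039 m and value of joint catch_arm above 1.45 rad), for 0.2 s.
At the end, for the whole second after the job is handed in: All four blocks stand flat in the channel (within 5 mm of its centre line, 4 mm in height and 0.1 rad of upright), the row closed up against the stop with at most 4 mm of gaps in all, at rest; the catch is across the channel behind them (joint above 1.45 rad) (all of step 2 and x of block1 in the frame of jig between -0.005 and 0.005 m and height (world z) of block1 between 0.014 and 0.022 m and angle between each of block1, block2, block3, block4's own z axis and vertical below 0.1 rad and x of block2 in the frame of jig between -0.005 and 0.005 m and height (world z) of block2 between 0.014 and 0.022 m and x of block3 in the frame of jig between -0.005 and 0.005 m and height (world z) of block3 between 0.014 and 0.022 m and x of block4 in the frame of jig between -0.005 and 0.005 m and height (world z) of block4 between 0.014 and 0.022 m and linear speed of each of block1, block2, block3, block4 below 0.02 m/s); the robot touches nothing.
It fails at once if a block of the row was lifted or tipped (more than 8 mm off the channel floor, or 0.3 rad) (height (world z) of any of block1, block2, block3, block4 above 0.026 m or angle between any of block1, block2, block3, block4's own z axis and vertical above 0.3 rad).
It fails at once if a bystander was disturbed (moved more than 20 mm) (distance of any of spare, jar, bar, glue, tape, driver, hammer from where it was at the start of the episode above 0.02 m).
It fails at once if the spare block, jar or bar was lifted (more than 8 mm off the jig board) or the glue bottle or tape off the bench (height (world z) of any of spare, jar, bar above 0.026 m or height (world z) of any of glue, tape above 0.008 m).
It also fails if it takes over 48 s, if anything falls off the work surface, if the arm or the gripper's body presses on something with over 40 N, if the wrist force passes 120 N, or if a joint passes its speed limit or range.

## Working session

There is one attempt and no reset: what is moved stays moved. The work goes in short steps, Python scripts to look and compute and a tool call to move; the robot and the scene stay as the last step left them, time stands still between calls to the robot, and variables do not carry over. Pictures are saved under pics/ and viewed, at most 10 in all, crops included, and the job is handed in when it is done.

Besides the shell and the picture viewer there is one more tool, called after "Request:" by a JSON object that holds its "name" and its "arguments". carry_out: Moves the arm, as the interface text tells. Its arguments: {"type":"object","properties":{"deltas":{"type":"array"},"newtons":{"type":"number"}},"required":["deltas"]}

```bash
mkdir -p pics; python3 - <<'E'
from workcell import r
import cv2,numpy as np
np.set_printoptions(precision=4,suppress=True)
s=r.state();print(s['time'],s['eef_pos'],s['tcp_rot'],s['gripper_width'])
for n in('top','side'):
    d=r.snapshot(n);np.savez(f'{n}.npz',**d)
    cv2.imwrite(f'pics/{n}0.png',cv2.resize(d['color'][:,:,::-1],(800,600),interpolation=cv2.INTER_CUBIC))
    print(d['camera_matrix'],d['T'],[k for k in d])
E
```

```text
0.0 [ 0.1713 -0.6007  0.2417] [ 0.9904  0.1384 -0.0001 -0.0006] 0.08565135710746953
[[364.3416   0.     256.9863]
 [  0.     364.3416 195.0706]
 [  0.       0.       1.    ]] [[-0.0034  0.9975 -0.0711  0.436 ]
 [-0.9997 -0.0016  0.0252  0.0163]
 [ 0.025   0.0711  0.9972  1.0819]
 [ 0.      0.      0.      1.    ]] ['color', 'camera_matrix', 'T']
[[479.6406   0.     259.4801]
 [  0.     479.6406 189.8791]
 [  0.       0.       1.    ]] [[ 0.9023  0.3172 -0.2919 -0.0076]
 [-0.4311  0.6651 -0.6098 -1.0285]
 [ 0.0007  0.6761  0.7368  1.335 ]
 [ 0.      0.      0.      1.    ]] ['color', 'camera_matrix', 'T']
```

View pics/top0.png

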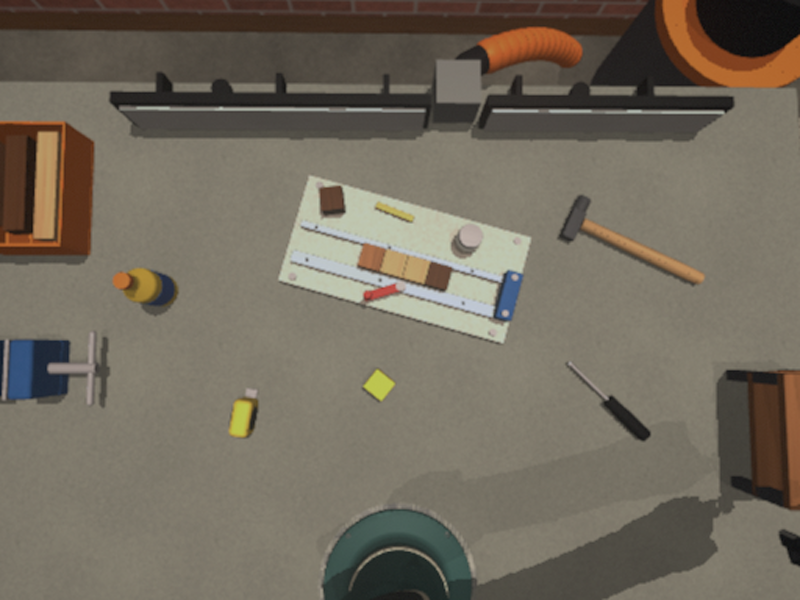

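View pics/side0.png

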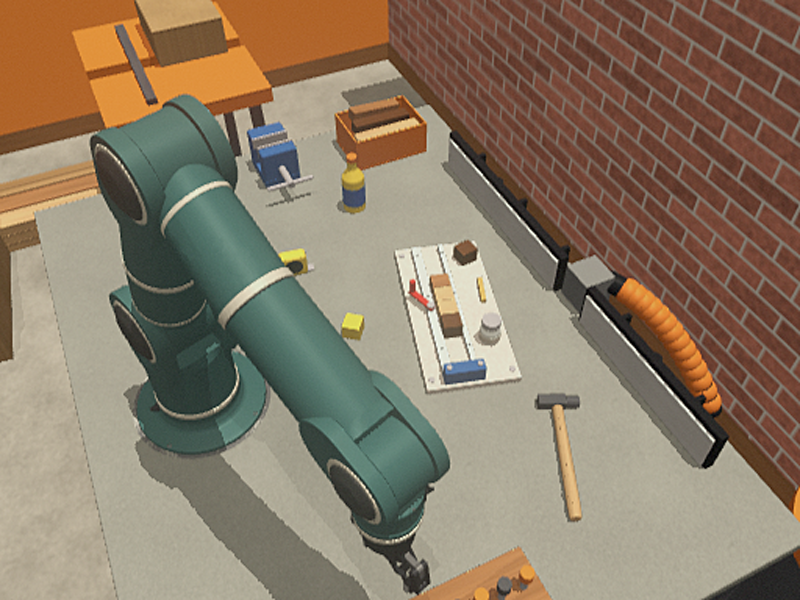

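Top view: the row is brown (372,258), pale (395,264), pale (417,268), dark (440,276). The blue stop is at (509,296), and the catch has its pivot near (400,287) with the peg near (367,296). The spare is at (332,200), the jar at (468,238) and the bar at (395,212). The yellow cube (379,385) is the decoy and the two pale blocks in the channel are the ones meant. I'll confirm this in a crop.

```bash
cat > h.py <<'E'
import numpy as np,cv2
np.set_printoptions(precision=4,suppress=True)
def ray(d,uv,z):
    K,T=d['camera_matrix'],d['T'];p=np.linalg.inv(K)@[uv[0],uv[1],1]
    v=T[:3,:3]@[p[0],-p[1],-p[2]];o=T[:3,3];return o+v*(z-o[2])/v[2]
def proj(d,P):
    K,T=d['camera_matrix'],d['T'];c=T[:3,:3].T@(np.array(P)-T[:3,3]);q=K@[c[0],-c[1],-c[2]];return q[:2]/q[2]
E
python3 - <<'E'
from h import *
d=np.load('top.npz');c=d['color'][108:226,174:348,::-1]
cv2.imwrite('pics/crop.png',cv2.resize(c,None,fx=4.5,fy=4.5,interpolation=cv2.INTER_CUBIC))
# first estimate of board corners, jig coords
uv=np.array([(310,177),(531,238),(502,343),(279,283)])/1.5625
W=np.array([ray(d,u,.018)[:2] for u in uv])
J=np.array([(.125,.215),(.125,-.225),(-.085,-.225),(-.085,.215)])
print(W); 
def fit(J,W):
    a=J-J.mean(0);b=W-W.mean(0);th=np.arctan2((a[:,0]*b[:,1]-a[:,1]*b[:,0]).sum(),(a*b).sum())
    R=np.array([[np.cos(th),-np.sin(th)],[np.sin(th),np.cos(th)]]);t=W.mean(0)-R@J.mean(0);return th,R,t
th,R,t=fit(J,W);print(th,t,W-(J@R.T+t))
E
```

```text
[[ 0.7552  0.1623]
 [ 0.6388 -0.2572]
 [ 0.4398 -0.1986]
 [ 0.5531  0.2184]]
-0.2699536977939673 [ 0.5788 -0.0086] [[-0.0014 -0.003 ]
 [-0.0005  0.0016]
 [ 0.003   0.0042]
 [-0.0011 -0.0029]]
```

View pics/crop.png

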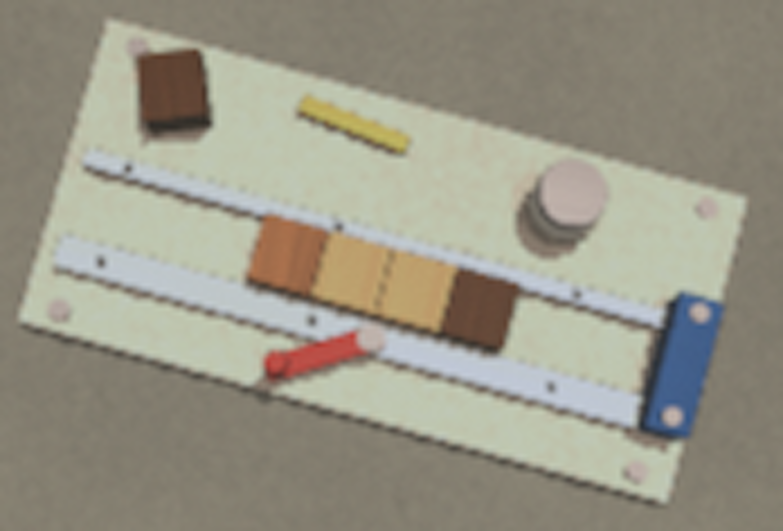

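The crop confirms it: brown, pale, pale and dark touch in the channel. The brown end face runs (265,214)–(247,281), the peg top is at (276,362), the pivot at (371,338), and the catch is swung outwards.

```bash
cat >> h.py <<'E'
d=np.load('top.npz');cr=lambda p:(np.array(p)+.5)/4.5-.5+np.array([174,108])
J=np.array([(.125,.215),(.125,-.225),(-.085,-.225),(-.085,.215)])
W=np.array([ray(d,cr(u),.018)[:2] for u in [(108,18),(747,197),(668,504),(18,322)]])
a=J-J.mean(0);b=W-W.mean(0);th=np.arctan2((a[:,0]*b[:,1]-a[:,1]*b[:,0]).sum(),(a*b).sum())
R=np.array([[np.cos(th),-np.sin(th)],[np.sin(th),np.cos(th)]]);t=W.mean(0)-R@J.mean(0)
w2j=lambda p:R.T@(np.array(p)[:2]-t)
j2w=lambda p:R@np.array(p)+t
E
python3 - <<'E'
from h import *
from scipy.spatial.transform import Rotation as Ro
from workcell import r
print(th,t,(W-(J@R.T+t)).round(4).tolist())
for n,p,z in[('peg',(276,362),.081),('piv',(371,338),.048),('endL',(265,214),.058),('endR',(247,281),.058),('farL',(520,288),.058),('farR',(498,350),.058),('stop front top+x',(672,291),.060),('stop front -x',(641,430),.060),('lip+x end out',(88,150),.034),('lip-x in',(58,236),.034),('spare',(172,88),.058),('jar',(572,193),.083)]:
    w=ray(d,cr(p),z);print(n,w,w2j(w))
s=r.state();print(Ro.from_quat(s['tcp_rot']).as_matrix())
E
```

```text
-0.2743178016397952 [ 0.5821 -0.0077] [[-0.0005, -0.0008], [0.0001, 0.0016], [0.0002, 0.0003], [0.0003, -0.0011]]
peg [0.5268 0.0517 0.081 ] [-0.0693  0.0421]
piv [ 0.545  -0.0073  0.048 ] [-0.0358 -0.0097]
endL [0.6226 0.0595 0.058 ] [0.0207 0.0756]
endR [0.58   0.0707 0.058 ] [-0.0233  0.0749]
farL [ 0.5756 -0.1011  0.058 ] [ 0.019  -0.0918]
farR [ 0.5363 -0.0869  0.058 ] [-0.0226 -0.0887]
stop front top+x [ 0.5734 -0.197   0.06  ] [ 0.0429 -0.1846]
stop front -x [ 0.4857 -0.1761  0.06  ] [-0.0472 -0.1882]
lip+x end out [0.6685 0.1746 0.034 ] [0.0338 0.1988]
lip-x in [0.6125 0.1932 0.034 ] [-0.0252  0.2016]
spare [0.703  0.1184 0.058 ] [0.0823 0.1541]
jar [ 0.6313 -0.1311  0.083 ] [ 0.0808 -0.1055]
[[ 0.9617  0.2742 -0.0004]
 [ 0.2742 -0.9617  0.001 ]
 [-0.0001 -0.0011 -1.    ]]
```

Request:
{"name": "carry_out", "arguments": {"deltas": [{"offset": [15,-14,0],"twist": -2,"jaw": 1},{"offset": [45,-41,0],"twist": -6,"jaw": 1},{"offset": [77,-70,0],"twist": -11,"jaw": 1},{"offset": [110,-100,0],"twist": -16,"jaw": 1},{"offset": [143,-130,0],"twist": -21,"jaw": 1},{"offset": [176,-160,0],"twist": -26,"jaw": 1},{"offset": [209,-190,0],"twist": -31,"jaw": 1},{"offset": [242,-220,0],"twist": -36,"jaw": 1},{"offset": [275,-250,0],"twist": -41,"jaw": 1},{"offset": [308,-280,0],"twist": -45,"jaw": 1}], "newtons": 40}}

```text
time: 1.1
eef_pos: [0.3913, -0.2456, 0.2423]
tcp_rot: [0.861, 0.508, -0.0, 0.0]
ft_force: [0.6, -1.0, 0.2]
gripper_width: 0.0003
grasp_force: 0.0
```

```bash
cat > go.py <<'E'
# usage: go.py jx jy z(mm): offset in tool axes to reach a jig point with tool x = jig y
import sys;from h import *;from workcell import r
from scipy.spatial.transform import Rotation as Ro
s=r.state();M=Ro.from_quat(s['tcp_rot']).as_matrix();p=np.array(s['eef_pos'])
yaw=np.arctan2(M[1,0],M[0,0]);print('t',s['time'],'jig mm',w2j(p)*1e3,'z',p[2]*1e3,'twist',np.degrees(yaw-(th+np.pi/2)),'F',np.array(s['ft_force']),'w',s['gripper_width'],'q',np.array(s['joint_pos']))
for g in sys.argv[1:]:
    a=np.array(eval(g))/1e3;P=np.r_[j2w(a[:2]),a[2]];print(g,(M.T@(P-p)*1e3).round(1))
E
python3 go.py 0,125,242 0,125,45
```

```text
t 1.1 jig mm [-119.2484 -280.7353] z 242.2823823224771 twist -13.169982484494708 F [ 0.612  -1.0283  0.1601] w 0.0003173156135187535 q [ 0.8384  0.14   -0.3735  1.9924  0.06    1.0196 -0.0674]
0,125,242 [422.2  23.7   0.2]
0,125,45 [422.3  23.7 197.2]
```

Request:
{"name": "carry_out", "arguments": {"deltas": [{"offset": [44,2,0],"twist": -2,"jaw": 1},{"offset": [88,5,0],"twist": -4,"jaw": 1},{"offset": [132,7,0],"twist": -6,"jaw": 1},{"offset": [176,10,0],"twist": -8,"jaw": 1},{"offset": [220,12,0],"twist": -10,"jaw": 1},{"offset": [264,15,0],"twist": -12,"jaw": 1},{"offset": [308,17,0],"twist": -13,"jaw": 1},{"offset": [350,20,0],"twist": -13,"jaw": 1},{"offset": [390,22,0],"twist": -13,"jaw": 1},{"offset": [422,24,0],"twist": -13,"jaw": 1}]}}

```text
time: 2.1
eef_pos: [0.6175, 0.1121, 0.2418]
tcp_rot: [0.799, 0.602, -0.0, -0.0]
ft_force: [0.1, 0.2, 0.2]
gripper_width: 0.0002
grasp_force: 0.0
```

```bash
python3 go.py 0,125,45 0,90,45
```

```text
t 2.1 jig mm [  1.5641 124.8712] z 241.8318564318382 twist -0.3055031885395264 F [0.0531 0.1588 0.1991] w 0.0001517651442623326 q [ 0.1959  0.483  -0.5818  1.5913  0.2822  1.1531 -0.7285]
0,125,45 [  0.1  -1.4 196.8]
0,90,45 [-34.9  -1.2 196.8]
```

Now straight down, then I'll check before pushing.

Request:
{"name": "carry_out", "arguments": {"deltas": [{"offset": [0,-1,30],"twist": 0,"jaw": 1},{"offset": [0,-1,70],"twist": 0,"jaw": 1},{"offset": [0,-1,110],"twist": 0,"jaw": 1},{"offset": [0,-1,145],"twist": 0,"jaw": 1},{"offset": [0,-1,170],"twist": 0,"jaw": 1},{"offset": [0,-1,185],"twist": 0,"jaw": 1},{"offset": [0,-1,192],"twist": 0,"jaw": 1},{"offset": [0,-1,196],"twist": 0,"jaw": 1},{"offset": [0,-1,196],"twist": 0,"jaw": 1}]}}

```text
time: 3.0
eef_pos: [0.6163, 0.1102, 0.0468]
tcp_rot: [0.799, 0.601, 0.0, 0.0]
ft_force: [0.1, -0.0, 0.3]
gripper_width: 0.0002
grasp_force: 0.0
```

```bash
python3 go.py 0,-11,45; python3 - <<'E'
from workcell import r
import cv2
d=r.snapshot('side');c=d['color'][130:270,230:370,::-1]
cv2.imwrite('pics/s1.png',cv2.resize(c,None,fx=4.2,fy=4.2,interpolation=cv2.INTER_CUBIC))
E
```

```text
t 3.0 jig mm [  0.9668 122.7086] z 46.82694582484766 twist -0.3725798375726988 F [ 0.069  -0.0021  0.2871] w 0.00015190596778934427 q [ 0.1275  0.7076 -0.485   1.7254  0.4294  0.8152 -0.8383]
0,-11,45 [-133.7   -0.1    1.8]
```

View pics/s1.png

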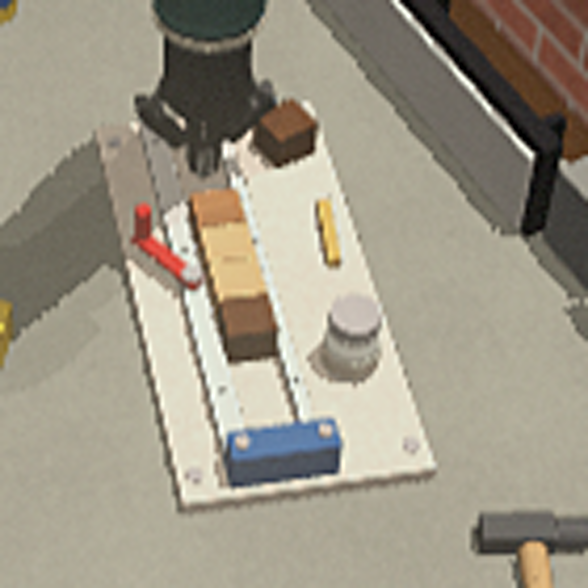

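Fingertips (205,165) sit in the channel behind the brown block (218,205). The catch peg (143,220) is clear. Pushing gently.

Request:
{"name": "carry_out", "arguments": {"deltas": [{"offset": [-10,0,1],"twist": 0,"jaw": 1},{"offset": [-20,0,1],"twist": 0,"jaw": 1},{"offset": [-28,0,1],"twist": 0,"jaw": 1},{"offset": [-33,0,1],"twist": 0,"jaw": 1},{"offset": [-38,0,1],"twist": 0,"jaw": 1},{"offset": [-44,0,1],"twist": 0,"jaw": 1},{"offset": [-51,0,1],"twist": 0,"jaw": 1},{"offset": [-58,0,1],"twist": 0,"jaw": 1},{"offset": [-65,0,1],"twist": 0,"jaw": 1},{"offset": [-72,0,1],"twist": 0,"jaw": 1}]}}

```text
time: 4.05
eef_pos: [0.5959, 0.0404, 0.0453]
tcp_rot: [0.799, 0.601, 0.0, -0.0]
ft_force: [0.5, 3.2, 1.4]
gripper_width: -0.0003
grasp_force: 1.4
```

```bash
python3 go.py 0,-11,45
```

```text
t 4.05 jig mm [ 0.2016 49.9903] z 45.322420646868146 twist -0.36627474423912365 F [0.5104 3.1891 1.4083] w -0.0002983992400263652 q [ 0.2472  0.6706 -0.4864  1.8016  0.4278  0.7754 -0.741 ]
0,-11,45 [-61.    0.2   0.3]
```

Request:
{"name": "carry_out", "arguments": {"deltas": [{"offset": [-7,0,0],"twist": 0,"jaw": 1},{"offset": [-14,0,0],"twist": 0,"jaw": 1},{"offset": [-21,0,0],"twist": 0,"jaw": 1},{"offset": [-28,0,0],"twist": 0,"jaw": 1},{"offset": [-35,0,0],"twist": 0,"jaw": 1},{"offset": [-41,0,0],"twist": 0,"jaw": 1},{"offset": [-46,0,0],"twist": 0,"jaw": 1},{"offset": [-50,0,0],"twist": 0,"jaw": 1},{"offset": [-53,0,0],"twist": 0,"jaw": 1},{"offset": [-55,0,0],"twist": 0,"jaw": 1}]}}

```text
time: 5.05
eef_pos: [0.5807, -0.0121, 0.0452]
tcp_rot: [0.799, 0.601, -0.0, -0.0]
ft_force: [0.3, 2.4, 1.1]
gripper_width: -0.0
grasp_force: 1.2
```

```bash
python3 go.py 0,-11,45
```

```text
t 5.05 jig mm [-0.1933 -4.6551] z 45.24940462580702 twist -0.3683811537421104 F [0.33   2.3642 1.1209] w -3.0184974934969494e-05 q [ 0.3413  0.6484 -0.4872  1.844   0.4256  0.7541 -0.6581]
0,-11,45 [-6.3  0.2  0.2]
```

Request:
{"name": "carry_out", "arguments": {"deltas": [{"offset": [-1,0,0],"twist": 0,"jaw": 1},{"offset": [-2,0,0],"twist": 0,"jaw": 1},{"offset": [-3,0,0],"twist": 0,"jaw": 1},{"offset": [-4,0,0],"twist": 0,"jaw": 1},{"offset": [-5,0,0],"twist": 0,"jaw": 1},{"offset": [-6,0,0],"twist": 0,"jaw": 1},{"offset": [-6,0,0],"twist": 0,"jaw": 1}]}}

```text
time: 5.75
eef_pos: [0.5794, -0.0163, 0.0454]
tcp_rot: [0.799, 0.602, 0.001, -0.0]
ft_force: [2.5, 8.7, 0.5]
gripper_width: 0.0
grasp_force: 4.7
```

```bash
python3 go.py 0,-11,45
```

```text
t 5.75 jig mm [-0.3168 -9.0428] z 45.37483728670467 twist -0.30169424912681814 F [2.5023 8.6996 0.5225] w 2.9883468980210286e-05 q [ 0.3509  0.6466 -0.4886  1.8477  0.4246  0.7513 -0.6488]
0,-11,45 [-2.   0.3  0.4]
```

Request:
{"name": "carry_out", "arguments": {"deltas": [{"offset": [-1,0,0],"twist": 0,"jaw": 1},{"offset": [-2,0,0],"twist": 0,"jaw": 1},{"offset": [-2,0,0],"twist": 0,"jaw": 1},{"offset": [-2,0,0],"twist": 0,"jaw": 1}]}}

```text
time: 6.15
eef_pos: [0.5793, -0.0164, 0.0456]
tcp_rot: [0.798, 0.602, 0.002, -0.001]
ft_force: [5.2, 18.6, -1.4]
gripper_width: -0.0002
grasp_force: 9.4
```

```bash
python3 go.py 0,30,45 0,30,150
```

```text
t 6.15 jig mm [-0.3233 -9.1182] z 45.62859269299007 twist -0.21724994321364186 F [ 5.1745 18.634  -1.443 ] w -0.0002450396019359351 q [ 0.3535  0.646  -0.4903  1.8486  0.4236  0.7496 -0.6456]
0,30,45 [39.1  0.2  0.8]
0,30,150 [  39.6    0.3 -104.2]
```

The row is home: the tool stalled at 18.6 N, with the end face where it should be. Backing off and rising.

Request:
{"name": "carry_out", "arguments": {"deltas": [{"offset": [8,0,0],"twist": 0,"jaw": 1},{"offset": [22,0,0],"twist": 0,"jaw": 1},{"offset": [38,0,0],"twist": 0,"jaw": 1},{"offset": [40,0,-30],"twist": 0,"jaw": 1},{"offset": [40,0,-70],"twist": 0,"jaw": 1},{"offset": [40,0,-105],"twist": 0,"jaw": 1},{"offset": [37,-30,-105],"twist": -8,"jaw": 1},{"offset": [34,-65,-105],"twist": -16,"jaw": 1},{"offset": [30,-100,-105],"twist": -24,"jaw": 1},{"offset": [30,-105,-105],"twist": -32,"jaw": 1}]}}

```text
time: 7.15
eef_pos: [0.4829, 0.0397, 0.1503]
tcp_rot: [0.599, 0.801, -0.001, -0.0]
ft_force: [0.6, -0.3, 0.1]
gripper_width: -0.0
grasp_force: 0.0
```

```bash
python3 go.py -103,20.6,150 -103,20.6,72
python3 - <<'E'
from workcell import r
import cv2,numpy as np
from h import *
d=r.snapshot('top');np.savez('top2.npz',**d);c=d['color'][108:226,174:348,::-1]
cv2.imwrite('pics/crop2.png',cv2.resize(c,None,fx=4.5,fy=4.5,interpolation=cv2.INTER_CUBIC))
E
```

```text
t 7.15 jig mm [-108.371    18.6729] z 150.25032278026956 twist 32.10002877303955 F [ 0.6062 -0.3102  0.1143] w -1.9401770053031888e-05 q [ 0.4814  0.3766 -0.7416  2.0206  0.3334  0.8671 -0.1591]
-103,20.6,150 [-1.2  5.6  0.2]
-103,20.6,72 [-1.1  5.7 78.2]
```

View pics/crop2.png

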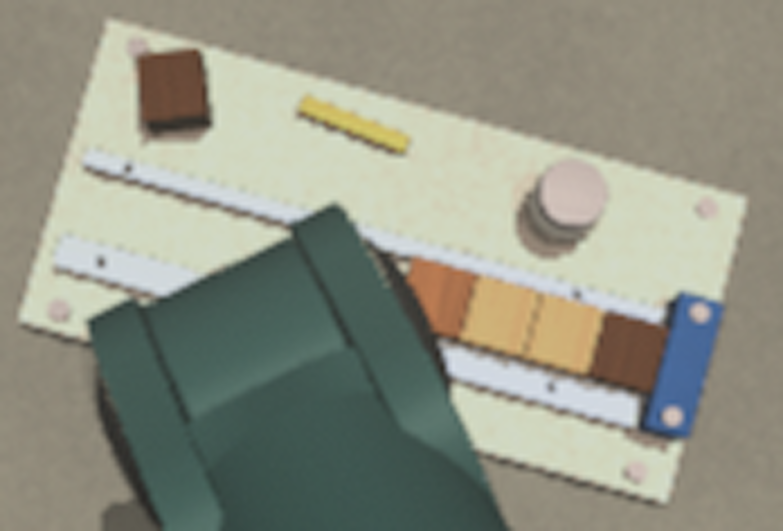

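The row is closed up against the stop (brown end ~(410,280), dark at the stop (665,345)). Lowering behind the peg.

Request:
{"name": "carry_out", "arguments": {"deltas": [{"offset": [-1,0,25],"twist": 0,"jaw": 1},{"offset": [-1,0,50],"twist": 0,"jaw": 1},{"offset": [-1,0,68],"twist": 0,"jaw": 1},{"offset": [-1,2,76],"twist": 0,"jaw": 1},{"offset": [-1,5,78],"twist": 0,"jaw": 1},{"offset": [-1,5,78],"twist": 0,"jaw": 1}]}}

```text
time: 7.8
eef_pos: [0.4919, 0.0393, 0.0727]
tcp_rot: [0.603, 0.798, 0.0, 0.0]
ft_force: [0.3, 0.9, -0.1]
gripper_width: 0.0002
grasp_force: 0.0
```

```bash
cat > arc.py <<'E'
import sys;from h import *;from workcell import r
from scipy.spatial.transform import Rotation as Ro
s=r.state();M=Ro.from_quat(s['tcp_rot']).as_matrix();p=np.array(s['eef_pos'])
yaw=np.arctan2(M[1,0],M[0,0]);a0,a1,n,off=map(float,sys.argv[1:])
for a in np.linspace(a0,a1,int(n)):
    v=np.array([np.cos(a),-np.sin(a)]);c=np.array([-36,-10])+62*np.array([np.sin(a),np.cos(a)])-off*v
    P=np.r_[j2w(c/1e3),.072];print(round(a,2),(M.T@(P-p)*1e3).round(0),round(np.degrees(yaw-(th+np.pi/2-a))))
E
python3 go.py; python3 arc.py -.57 .2 10 21.5
python3 - <<'E'
from workcell import r
import cv2
d=r.snapshot('side');c=d['color'][130:270,230:370,::-1]
cv2.imwrite('pics/s2.png',cv2.resize(c,None,fx=4.2,fy=4.2,interpolation=cv2.INTER_CUBIC))
E
```

```text
t 7.8 jig mm [-99.5453  20.7517] z 72.68804321386753 twist 31.602521780653852 F [ 0.334   0.9381 -0.0639] w 0.0001593484297490569 q [ 0.3951  0.5158 -0.6506  2.0475  0.4667  0.7253 -0.2728]
-0.57 [ 2. 15.  1.] -1
-0.48 [ 4. 21.  1.] 4
-0.4 [ 5. 26.  1.] 9
-0.31 [ 6. 32.  1.] 14
-0.23 [ 6. 37.  1.] 19
-0.14 [ 6. 43.  1.] 23
-0.06 [ 5. 49.  1.] 28
0.03 [ 4. 54.  1.] 33
0.11 [ 3. 59.  1.] 38
0.2 [ 0. 65.  1.] 43
```

View pics/s2.png

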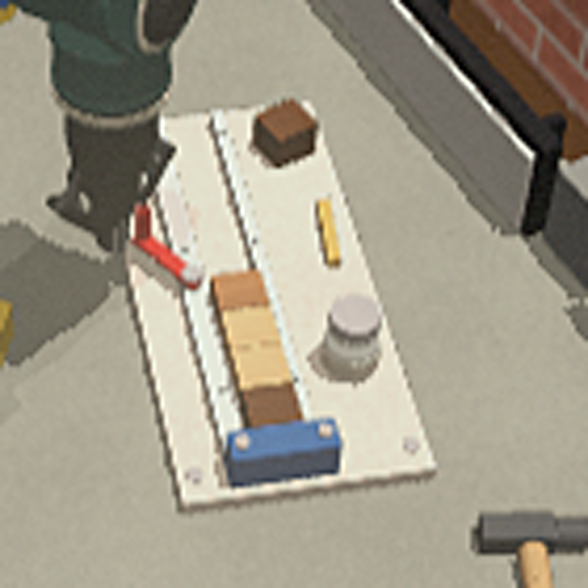

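Fingertips (110,240) are right behind the peg (143,222). Starting the sweep.

Request:
{"name": "carry_out", "arguments": {"deltas": [{"offset": [1,7,0],"twist": 0,"jaw": 1},{"offset": [2,15,0],"twist": 0,"jaw": 1},{"offset": [4,21,0],"twist": 4,"jaw": 1},{"offset": [5,26,0],"twist": 9,"jaw": 1},{"offset": [6,32,0],"twist": 14,"jaw": 1},{"offset": [6,37,0],"twist": 19,"jaw": 1},{"offset": [6,43,0],"twist": 23,"jaw": 1},{"offset": [5,49,0],"twist": 28,"jaw": 1}]}}

```text
time: 8.65
eef_pos: [0.5375, 0.0575, 0.0726]
tcp_rot: [0.779, 0.628, 0.0, -0.0]
ft_force: [-1.3, 1.0, -0.2]
gripper_width: 0.0003
grasp_force: 0.7
```

```bash
python3 go.py; python3 arc.py 0 .8 10 21.5
python3 - <<'E'
from workcell import r
import cv2
d=r.snapshot('side');c=d['color'][130:270,230:370,::-1]
cv2.imwrite('pics/s3.png',cv2.resize(c,None,fx=4.2,fy=4.2,interpolation=cv2.INTER_CUBIC))
E
```

```text
t 8.65 jig mm [-60.5791  50.6596] z 72.60169005053325 twist 3.4672619127397275 F [-1.2981  1.0383 -0.1998] w 0.0002504273749909915 q [ 0.2519  0.5523 -0.5204  1.9364  0.391   0.7529 -0.7079]
0.0 [1. 3. 1.] 3
0.09 [2. 9. 1.] 9
0.18 [ 3. 15.  1.] 14
0.27 [ 4. 20.  1.] 19
0.36 [ 3. 26.  1.] 24
0.44 [ 3. 32.  1.] 29
0.53 [ 1. 38.  1.] 34
0.62 [-0. 43.  1.] 39
0.71 [-3. 49.  1.] 44
0.8 [-5. 54.  1.] 49
```

View pics/s3.png

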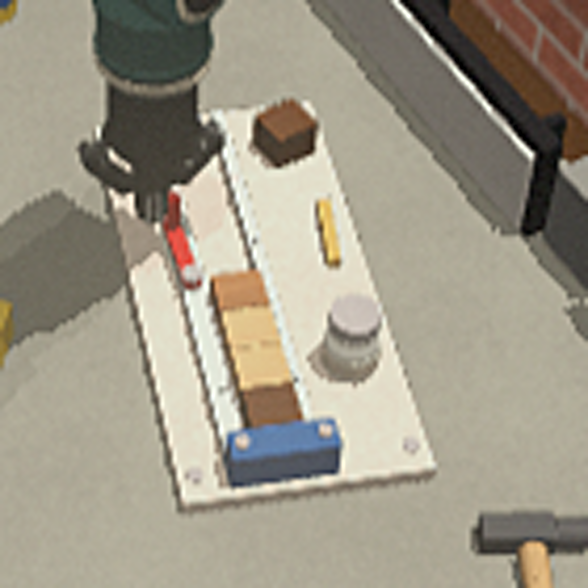

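The peg (174,208) is following the fingertips, and the arm is now nearly along the channel. Continuing.

Request:
{"name": "carry_out", "arguments": {"deltas": [{"offset": [1,4,0],"twist": 3,"jaw": 1},{"offset": [2,9,0],"twist": 9,"jaw": 1},{"offset": [3,15,0],"twist": 14,"jaw": 1},{"offset": [4,20,0],"twist": 19,"jaw": 1},{"offset": [3,26,0],"twist": 24,"jaw": 1},{"offset": [3,32,0],"twist": 29,"jaw": 1},{"offset": [1,38,0],"twist": 34,"jaw": 1},{"offset": [0,43,0],"twist": 39,"jaw": 1},{"offset": [-3,49,0],"twist": 44,"jaw": 1},{"offset": [-5,54,0],"twist": 49,"jaw": 1}]}}

```text
time: 9.7
eef_pos: [0.5891, 0.041, 0.0725]
tcp_rot: [0.969, 0.249, 0.0, -0.0]
ft_force: [-1.4, 0.0, -0.2]
gripper_width: 0.0001
grasp_force: 0.6
```

```bash
python3 go.py; python3 arc.py .8 1.57 10 21.5
```

```text
t 9.7 jig mm [-6.4808 48.6891] z 72.49214673331385 twist -45.461706951119744 F [-1.449   0.0109 -0.2231] w 0.00014430430623517805 q [ 0.112   0.5855 -0.3041  1.8161  0.2382  0.7756 -1.3832]
0.8 [-0.  0.  0.] 0
0.89 [2. 5. 0.] 5
0.97 [ 3. 11.  0.] 10
1.06 [ 3. 16.  0.] 15
1.14 [ 3. 22.  0.] 20
1.23 [ 3. 28.  0.] 25
1.31 [ 2. 33.  0.] 30
1.4 [ 1. 39.  0.] 35
1.48 [-1. 44.  0.] 40
1.57 [-3. 49.  0.] 44
```

Request:
{"name": "carry_out", "arguments": {"deltas": [{"offset": [2,5,0],"twist": 5,"jaw": 1},{"offset": [3,11,0],"twist": 10,"jaw": 1},{"offset": [3,16,0],"twist": 15,"jaw": 1},{"offset": [3,22,0],"twist": 20,"jaw": 1},{"offset": [3,28,0],"twist": 25,"jaw": 1},{"offset": [2,33,0],"twist": 30,"jaw": 1},{"offset": [1,39,0],"twist": 35,"jaw": 1},{"offset": [-1,44,0],"twist": 40,"jaw": 1},{"offset": [-3,48,0],"twist": 44,"jaw": 1},{"offset": [-3,49,0],"twist": 44,"jaw": 1}]}}

```text
time: 10.7
eef_pos: [0.6099, -0.0028, 0.0725]
tcp_rot: [0.991, -0.131, 0.0, -0.0]
ft_force: [-1.5, 5.4, 0.8]
gripper_width: -0.0
grasp_force: 2.0
```

```bash
python3 go.py; python3 arc.py 1.57 1.6 2 20
```

```text
t 10.7 jig mm [25.4515 12.2512] z 72.45840452249257 twist -89.34822171574471 F [-1.5391  5.3572  0.7615] w -2.0460940693584698e-05 q [ 0.04    0.5961 -0.1131  1.7706  0.0889  0.7796 -1.9508]
1.57 [1. 2. 0.] 1
1.6 [1. 4. 0.] 2
```

Request:
{"name": "carry_out", "arguments": {"deltas": [{"offset": [0,1,0],"twist": 0,"jaw": 1},{"offset": [0,2,0],"twist": 0,"jaw": 1},{"offset": [0,2,0],"twist": 0,"jaw": 1},{"offset": [0,2,0],"twist": 0,"jaw": 1}]}}

```text
time: 11.1
eef_pos: [0.6097, -0.0031, 0.0726]
tcp_rot: [0.992, -0.129, 0.0, -0.001]
ft_force: [1.7, 9.4, -0.4]
gripper_width: -0.0
grasp_force: 4.9
```

Request:
{"name": "carry_out", "arguments": {"deltas": [{"offset": [0,-8,0],"twist": 0,"jaw": 1},{"offset": [0,-22,0],"twist": 0,"jaw": 1},{"offset": [0,-30,-25],"twist": 0,"jaw": 1},{"offset": [0,-32,-70],"twist": 0,"jaw": 1},{"offset": [-40,-35,-110],"twist": 0,"jaw": 1},{"offset": [-80,-40,-130],"twist": 0,"jaw": 1},{"offset": [-110,-70,-130],"twist": 0,"jaw": 1},{"offset": [-130,-100,-130],"twist": 0,"jaw": 1},{"offset": [-140,-120,-130],"twist": 0,"jaw": 1},{"offset": [-140,-120,-130],"twist": 0,"jaw": 1}]}}

```text
time: 12.1
eef_pos: [0.5043, 0.151, 0.2028]
tcp_rot: [0.992, -0.128, 0.0, -0.001]
ft_force: [0.4, -0.3, 0.2]
gripper_width: -0.0001
grasp_force: 0.0
```

```bash
python3 go.py
python3 - <<'E'
from workcell import r
import cv2
d=r.snapshot('side');c=d['color'][130:270,230:370,::-1]
cv2.imwrite('pics/s4.png',cv2.resize(c,None,fx=4.2,fy=4.2,interpolation=cv2.INTER_CUBIC))
E
```

```text
t 12.1 jig mm [-117.8919  131.6008] z 202.78449912234123 twist -89.00271304950603 F [ 0.4296 -0.2849  0.1867] w -6.869646885744567e-05 q [-0.1782  0.2932 -0.2018  1.8939  0.0697  0.9604 -2.2393]
```

View pics/s4.png

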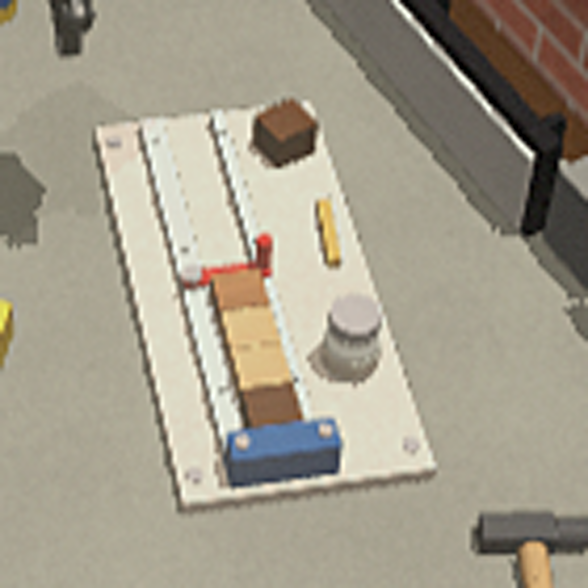

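The catch lies across the channel behind the row (pivot (192,274), peg (263,255)). The blocks are closed up on the stop and the other things haven't moved. Handing in.

```bash
python3 -c "
from workcell import r
print(r.close_job())"
```

```text
the job is handed in; nothing more can be done
None
```

The four-block row is home against the blue stop, the red catch is fully across behind it, and the job was handed in at about 12 s; the judge's verdict was not shown.

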